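Clip the gas-tap key onto the snap hook

TASK

Take the key with the straight, bar-shaped handle by its handle and clip its steel ring into the snap hook - the hook whose mouth is closed by a sprung gate, not the open hook beside it. Push the ring down through the gate from above so that the gate gives way inward and snaps shut behind it, then let go and leave the key hanging from the hook.

Things in the scene. Friction and masses are not known exactly. Their poses are not given: they have to be found in the camera images.
- key_grip (a point): Centre of the wanted key's handle: a black plastic bar 70 long (x) x 22 wide (y) x 24 mm high (z), lying flat, so this point is 12 mm above the bench. +x points along it to the ring; a steel stem (14 mm thick, 22 long) sticks out at -x; z up. About 0.14 kg. Two unwanted keys with the same ring lie near, one with a round puck handle, one with a T handle; the three may swap places.
- key_ring (a point): Centre of the wanted key's steel ring, 60 mm from the handle's centre along the key's +x, rigidly fixed to the handle, in the plane of the handle's half height. 50 mm inner and 64 mm outer diameter, wire 7 mm thick. Same axes as the handle.
- hook_nose (a point): Centre of the 12 mm ball on the upturned nose of the snap hook, 245 mm above the bench. The hook is an upright U of 9 mm steel bar on a fixed stand (its post 45 mm aside, behind the spine). x points from the nose to the U's spine, roughly away from the robot (within 0.35 rad); z up. The spine is 50 mm along +x and tops out 36 mm above this point. A second stand has the same hook without gate; stands may swap places.
- hook_bottom (a point): Middle of the U's bottom bar, 180 mm above the bench: 65 mm below the nose point and 25 mm from it toward the spine. Same axes as the nose. The hanging key's ring rests on it, ring centre about 21 mm below this point, stem end about 30 mm clear of the bench. A rubber pad below, 30 mm behind it, stops the key swinging.
- gate (a joint): Sprung gate closing the top of the U: a flat metal tongue 16 mm wide, hinged at the spine 17 mm above the nose point, sloping down to just behind the nose. 0 = shut; grows to 1.05 rad pressed down and inward (2 to 6 N); never opens outward. A level ring centred over the nose (to 10 mm), handle on the robot's side, pushes it open; it snaps up once the ring is about 35 mm below the nose point.
There are look-alikes about, which are no part of the job. Leave any white look-alike of the part that bears key_grip alone.

How it is judged:
On the way:
1. the key's ring, around the nose of the snap hook, presses the gate inward (value of joint gate above 0.3 rad and horizontal distance between key_ring and hook_nose below 0.03 m), for 0.02 s.
At the end, for the whole second after the job is handed in: The gate is shut (within 0.1 rad) and the key hangs by its ring from the snap hook: the ring's centre within 40 mm of the middle of the hook's bottom bar, the handle hanging down within about 50 degrees of vertical (a little swinging does not matter) (value of joint gate below 0.1 rad and distance between key_ring and hook_bottom below 0.04 m and angle between key_grip's own x axis and vertical below 0.9 rad); the robot touches nothing.
It also fails if it takes over 48 s, if anything falls off the work surface, if the arm or the gripper's body presses on something with over 40 N, if the wrist force passes 120 N, or if a joint passes its speed limit or range.

ROBOT

A 7-joint arm with a two-finger parallel gripper is mounted at the origin on the work surface. World frame = base frame: x ahead of the robot, y to its left, z up, the work surface at z = 0. Lengths are in m, angles in rad, forces in N, time in s.
With the tool pointing down it reaches from about 0.425 to 0.875 m from the base axis. Payload 4.7 kg.
Tool frame: the origin (TCP) lies between the finger pads; the fingertips stand 14 mm ahead of it and the grasp point (between the pads) lies 5 mm behind it; z points along the fingers, y is the line along which they close (so a half turn about z gives the same grasp; the last joint's range is limited). The gripper opens to 87 mm and grips with 3 to 60 N. Pads are 19 mm wide; open, the fingers measure 117 mm over their backs; the gripper's body (75 mm by 190 mm) begins 51 mm behind the grasp point.
Start: joints at [1.161, 0.321, -0.07, 1.45, 0.023, 1.371, -0.057], TCP at [0.267, -0.593, 0.237] pointing down, gripper open.
Joint ranges: [-2.86, 2.86], [-0.3, 2.09], [-1.38, 1.24], [0.06, 2.45], [-1.56, 4.7], [0.09, 2.05], [-2.69, 2.69]. Speed limits (rad/s): [2.57, 2.57, 3.14, 3.14, 3.14, 3.14, 3.14].

INTERFACE

Orientations are given as a rotation vector (axis times angle).
In Python, from bench import ctrl gives the robot as it stands.
- The arm moves only by the shell command python3 -m inch 'ROWS' [OPENING] [FORCE]. ROWS is JSON, a list of rows, each a list of 6 numbers: the shift along the world's x, y, z in mm, then the turn, a rotation vector about the world's x, y, z in degrees. In form: [[tx, ty, tz, rx, ry, rz], ...]. A call has 1 to 20 rows; each row is the pose to reach, as a shift and turn from the pose commanded when the call began; what a row does not reach only later rows make up. A row lasts 1/8 s, in which the tool goes at most 62.5 mm and 10.7 degrees, less where a joint would pass 70% of its speed; a pose out of reach is approached as far as the arm can. A call with a gripper value outside its range is refused whole. OPENING is the finger opening in mm, from 0 to 87, set as the call begins (- or left out, the last holds). The fingers move at their own pace and stop on an object; FORCE is the grip in N (left out, the last holds). Time passes only in rows, so rows that repeat a pose let the fingers close. It gives the time, the measured TCP pose, the force, the opening and the grip force at its end, in the units of the state.
- ctrl.get_state(): the state, without advancing time (a new reading comes with each control period).
- ctrl.get_image(name): name is "scene" or "top" or "wrist"; returns (picture, depth): 400x640x3 uint8, red, green, blue; 400x640 float32, m along the optical axis (not along the pixel's ray), 0 where there is no reading.
- ctrl.camera_params(name): a dict with "mtx" (3x3 intrinsics, pixels), "T" (4x4, takes a point from camera to world coordinates). Camera axes: x right, y down, z forward; pixel columns grow to the right and rows downward; lengths in m; the calibration is good to about 2 mm. A picture is of the moment at which its call begins: read the wrist's pose just before it. camera_params takes no time and is no camera call; for the wrist camera it gives the pose at the moment of the call.
- ctrl.close_job(): hands the job in; it is judged then, once.
The state is a dict: "time": time; "joint_positions": joint angles; "qd": joint speeds; "joint_torque": joint torques, N m; "position": TCP position; "tool_rot": TCP orientation; "ft_force": force on the tool from outside, world axes, zero at the start; "torque": the same for the moment, N m; "grip_width": opening from 0.0 (shut) to 1.0 (fully open); "grip_force": force on a finger pad.
Only numpy, scipy, OpenCV 4.12 (cv2) and the standard library are available. Lean on these libraries where they do the work, as an engineer would, in place of code of your own. Each camera call takes 0.05 s, during which the arm holds its last target. There are 200 camera calls.

## Working session

There is one attempt and no reset: what is moved stays moved. The work goes in short steps, Python scripts to look and compute and a shell command to move; the robot and the scene stay as the last step left them, time stands still between calls to the robot, and variables do not carry over. Pictures are saved under pics/ and viewed, at most 10 in all, crops included, and the job is handed in when it is done.

```bash
mkdir -p pics && ls && cat > h.py <<'E'
from bench import ctrl
import numpy as np, cv2
def grab(n):
    p=ctrl.camera_params(n); im,d=ctrl.get_image(n)
    return im,d,np.array(p["mtx"]),np.array(p["T"])
def cloud(d,K,T):
    v,u=np.mgrid[:d.shape[0],:d.shape[1]]
    P=np.stack([(u-K[0,2])/K[0,0]*d,(v-K[1,2])/K[1,1]*d,d],-1)
    return P@T[:3,:3].T+T[:3,3]
def ray(u,v,z,K,T):
    r=T[:3,:3]@np.linalg.inv(K)@[u,v,1]; o=T[:3,3]
    return o+r*(z-o[2])/r[2]
def save(n,im): cv2.imwrite(n,cv2.cvtColor(im,cv2.COLOR_RGB2BGR))
E
python3 - <<'E'
from h import *
for n in("scene","top"):
    im,d,K,T=grab(n); save(f"pics/{n}.png",im); np.savez(f"{n}.npz",im=im,d=d,K=K,T=T); print(n,K,T)
print(ctrl.get_state())
E
```

```text
pics
scene [[367.30956535   0.         319.22466013]
 [  0.         367.30956535 196.1129978 ]
 [  0.           0.           1.        ]] [[-0.55807266  0.60522879 -0.56767333  0.98185147]
 [ 0.8297721   0.4022864  -0.38683834  0.31207628]
 [-0.00575844 -0.6869234  -0.72670701  0.75899001]
 [ 0.          0.          0.          1.        ]]
top [[473.86649447   0.         321.85424378]
 [  0.         473.86649447 205.48074262]
 [  0.           0.           1.        ]] [[-0.01464696 -0.99611544  0.08683026  0.38339261]
 [-0.99969553  0.01286418 -0.02105601 -0.01294958]
 [ 0.01985722 -0.08711223 -0.99600058  1.34054392]
 [ 0.          0.          0.          1.        ]]
{'time': 0.1, 'joint_positions': array([ 1.16107872,  0.32175846, -0.07010288,  1.45157025,  0.02259634,
        1.37076325, -0.05686227]), 'qd': array([-0.00023738, -0.00250855,  0.00058082, -0.00185627,  0.00054359,
       -0.0012931 ,  0.00147405]), 'joint_torque': array([-2.48338465e-04, -4.92572558e+01, -4.05771118e-01, -3.13395560e+01,
       -6.40024315e-02,  3.95797240e-02,  6.44672923e-05]), 'position': array([ 0.26708463, -0.59207945,  0.2355561 ]), 'tool_rot': array([-3.06967431e+00, -6.60538418e-01,  6.91629060e-04]), 'ft_force': array([ 0.04148707,  1.06105446, -0.34561721]), 'torque': array([-0.00339831,  0.00398818,  0.01301856]), 'grip_force': 0.0, 'grip_width': 1.0037447344333401}
```

View pics/scene.png

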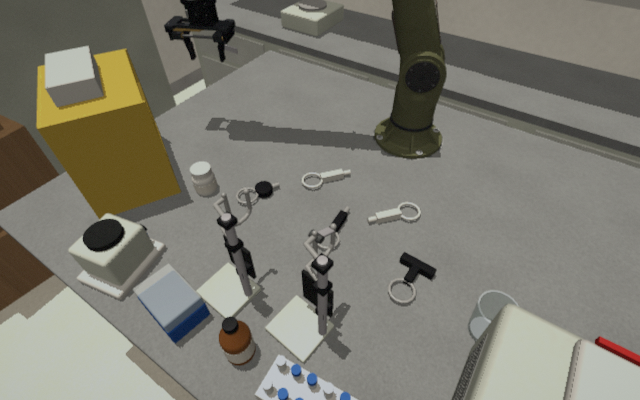

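View pics/top.png

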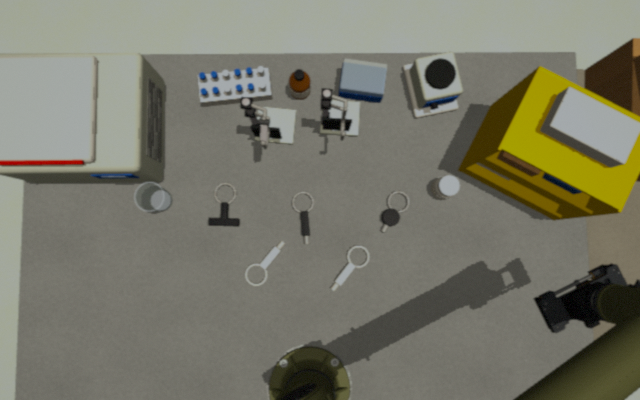

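Candidates (top image): black bar key at (305,222) with its ring at (303,203); T key at (225,212); puck key at (392,213); white bar look-alikes at (268,258) and (350,267). The description picks the black bar at (305,222). There are two hooks, near (262,115) and (335,110), and the gate has to be found, so I'll crop those.

```bash
python3 - <<'E'
from h import *
s=np.load("scene.npz");t=np.load("top.npz")
a=cv2.resize(s["im"][175:305,200:350],None,fx=4,fy=4,interpolation=cv2.INTER_CUBIC)[:, :]
b=cv2.resize(t["im"][80:250,230:370],None,fx=3,fy=3,interpolation=cv2.INTER_CUBIC)
save("pics/c1.png",a)
save("pics/c2.png",b)
im,d,K,T=[t[k] for k in("im","d","K","T")]
# bar mask
roi=np.zeros(im.shape[:2],bool);roi[205:250,290:320]=1
m=(im.max(2)<45)&roi
m=m.astype(np.uint8)
n,l,st,c=cv2.connectedComponentsWithStats(m);i=1+st[1:,4].argmax();print(st[i],c[i])
print("grip",ray(*c[i],0.024,K,T),cv2.minAreaRect(np.argwhere(l==i)[:,::-1].astype(np.float32)))
P=cloud(d,K,T)
for lo,hi,x0,x1 in((0.005,0.03,285,325),):
    q=(P[...,2]>lo)&(P[...,2]<hi)&(np.arange(640)[None]>x0)&(np.arange(640)[None]<x1)&(np.arange(400)[:,None]>188)&(np.arange(400)[:,None]<216)
    print(q.sum(),P[q].mean(0), P[q].min(0),P[q].max(0))
print("ring guess",ray(303,203,0.012,K,T))
for nm,q0 in(("A",(235,300)),("B",(310,362))):
    q=(P[...,2]>0.17)&(P[...,2]<.32);q[:,:q0[0]]=0;q[:,q0[1]:]=0;q[:85]=0;q[160:]=0
    for p,uv in zip(P[q],np.argwhere(q)): 
        if uv.sum()%3==0: print(nm,uv[::-1],np.round(p*1000).astype(int),im[uv[0],uv[1]])
E
```

```text
[301 213   6  22  53] [303.01886792 224.11320755]
grip [0.44689577 0.01230418 0.024     ] ((303.4619140625, 223.4669952392578), (21.089126586914062, 3.989834785461426), 85.91438293457031)
198 [0.50616481 0.01239546 0.01515163] [ 0.47222346 -0.04748886  0.00509536] [0.54457281 0.05742554 0.02925852]
ring guess [0.50690545 0.01192241 0.012     ]
A [242  97] [728 144 276] [84 87 88]
A [245  97] [729 138 273] [107 108 109]
A [248  97] [729 131 272] [102 103 104]
A [241  98] [726 147 275] [63 65 63]
A [244  98] [726 140 276] [107 102  98]
A [247  98] [727 133 273] [109 105 100]
A [250  98] [726 126 274] [45 44 41]
A [246  99] [723 134 279] [155 148 142]
A [249  99] [724 128 273] [82 77 76]
A [242 100] [721 144 276] [113 108 102]
A [245 100] [721 137 277] [160 155 149]
A [248 100] [720 130 281] [149 144 138]
A [251 100] [722 124 274] [30 28 29]
A [241 101] [720 147 272] [78 75 70]
A [244 101] [718 139 279] [163 156 149]
A [247 101] [717 132 281] [164 159 154]
A [250 101] [720 126 271] [64 63 61]
A [240 102] [718 149 272] [60 59 53]
A [243 102] [716 141 279] [156 150 143]
A [246 102] [715 1
[... 12803 characters left out ...]
112]
B [341 127] [679 -88 185] [109 108  98]
B [340 128] [678 -86 180] [70 69 62]
B [343 128] [677 -93 185] [131 128 119]
B [342 129] [675 -90 183] [137 134 124]
B [341 130] [673 -88 182] [119 115 106]
B [340 131] [670 -85 183] [113 112 101]
B [343 131] [654 -88 246] [123 121 111]
B [342 132] [651 -86 250] [128 125 115]
B [341 133] [649 -84 248] [112 107  99]
B [344 133] [649 -91 248] [137 135 122]
B [340 134] [662 -85 183] [94 92 81]
B [343 134] [646 -88 249] [128 125 115]
B [342 135] [644 -86 249] [94 91 82]
B [341 136] [645 -84 234] [69 68 61]
B [340 137] [647 -83 217] [91 89 81]
B [343 137] [645 -90 225] [69 69 64]
B [342 138] [644 -88 216] [57 55 51]
B [341 139] [645 -86 204] [70 69 64]
```

View pics/c1.png

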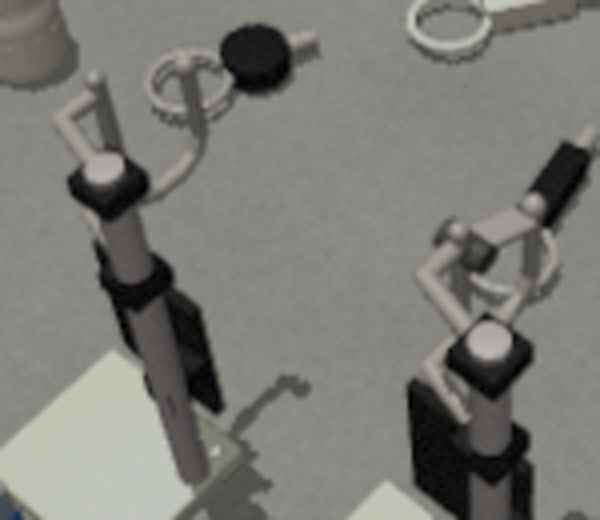

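View pics/c2.png

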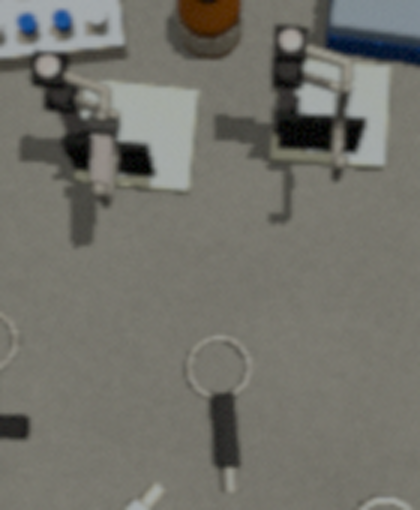

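Gated hook: in scene crop c1 the right-hand hook has a flat tongue between ball and spine (ball at scene ≈(333,226)). In the top picture it is the left hook, with its ball at ≈(263,143) and spine top ≈(264,117); the other hook is open. The black bar key is at (303,224), ring at ≈(303,203). I move above the key and check from close by.

```bash
python3 - <<'E'
from h import *
from scipy.spatial.transform import Rotation as R
st=ctrl.get_state();T=np.array(ctrl.camera_params("wrist")["T"])
r=R.from_rotvec(st["tool_rot"]);print("cam in tool",r.inv().apply(T[:3,3]-st["position"]), (r.inv().as_matrix()@T[:3,:3]).round(2).tolist())
E
python3 -m inch '[[20,55,10,0,0,-4],[42,110,15,0,0,-8],[65,170,15,0,0,-12],[85,225,15,0,0,-16],[105,280,15,0,0,-20],[120,340,15,0,0,-24],[135,400,15,0,0,-24],[150,455,15,0,0,-24],[160,510,15,0,0,-24],[170,560,15,0,0,-24],[178,605,15,0,0,-24],[178,605,15,0,0,-24],[178,605,15,0,0,-24]]' 87
python3 - <<'E'
from h import *
im,d,K,T=grab("wrist"); save("pics/w1.png",im); np.savez("w1.npz",im=im,d=d,K=K,T=T)
E
```

```text
cam in tool [ 0.07510835  0.00067643 -0.14754938] [[-0.0, -0.96, -0.27], [1.0, -0.0, 0.0], [-0.0, -0.27, 0.96]]
time: 1.72
position: [0.445, 0.0118, 0.2513]
tool_rot: [3.141, 0.007, -0.001]
ft_force: [-0.3, -0.4, 0.6]
grip_width: 0.996
grip_force: 0.0
```

View pics/w1.png

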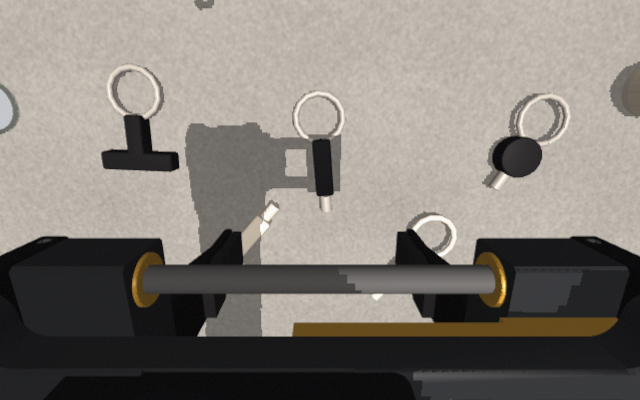

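Close view: bar-handled black key, handle at ≈(323,167), ring at ≈(318,117), stem at (326,203). The white look-alikes are to the side at (262,222) and (432,238). The choice is confirmed.

```bash
python3 - <<'E'
from h import *
s=np.load("w1.npz");im,d,K,T=[s[k] for k in("im","d","K","T")]
g=im.max(2); m=np.zeros(g.shape,np.uint8); m[132:200,305:340]=g[132:200,305:340]<45
n,l,st,c=cv2.connectedComponentsWithStats(m);i=1+st[1:,4].argmax()
rc=cv2.minAreaRect(np.argwhere(l==i)[:,::-1].astype(np.float32));print(st[i],c[i],rc)
top=lambda p,z:ray(*p,z,K,T).round(4)
print("handle",top(rc[0],.024),[top(p,.024).tolist() for p in cv2.boxPoints(rc)])
P=cloud(d,K,T);q=P[140:190,312:332,2];print("h z",np.percentile(q,[2,50,90]))
m=np.zeros(g.shape,np.uint8); m[88:146,288:350]=g[88:146,288:350]>205
pts=np.argwhere(m)[:,::-1].astype(np.float32);e=cv2.fitEllipse(cv2.convexHull(pts));print(len(pts),e,"ring",top(e[0],.013))
# nose & spine from top/scene
t=np.load("top.npz");sc=np.load("scene.npz")
A=[];b=[]
for f,(u,v) in((t,(263.3,143)),(sc,(333.5,226.5))):
    r=f["T"][:3,:3]@np.linalg.inv(f["K"])@[u,v,1];r/=np.linalg.norm(r);M=np.eye(3)-np.outer(r,r);A.append(M);b.append(M@f["T"][:3,3])
    print("nose@.245",ray(u,v,.245,f["K"],f["T"]))
print("tri",np.linalg.solve(sum(A),sum(b)))
print("spine top",ray(264.5,118,.276,t["K"],t["T"]))
E
```

```text
[313 139  20  57 935] [322.60534759 166.97112299] ((322.5296325683594, 166.92898559570312), (56.07370376586914, 17.097318649291992), 86.05481719970703)
handle [0.4525 0.0065 0.024 ] [[0.4853, 0.0191, 0.024], [0.4868, -0.0011, 0.024], [0.4181, -0.0068, 0.024], [0.4165, 0.0144, 0.024]]
h z [-0.00135432  0.02293374  0.0240908 ]
401 ((319.21612548828125, 116.39665985107422), (50.109703063964844, 51.25362777709961), 65.5750961303711) ring [0.5117 0.0107 0.013 ]
nose@.245 [0.62757356 0.09891399 0.245     ]
nose@.245 [0.62818261 0.10136149 0.245     ]
tri [0.62748684 0.09987967 0.24335421]
spine top [0.6786974  0.09278379 0.276     ]
```

```bash
python3 -m inch '[[8,-5,-60,0,0,4],[8,-5,-120,0,0,4],[8,-5,-175,0,0,4],[8,-5,-210,0,0,4],[8,-5,-228,0,0,4],[8,-5,-234,0,0,4],[8,-5,-234,0,0,4]]' 60 60
python3 -m inch '[[0,0,0,0,0,0],[0,0,0,0,0,0],[0,0,0,0,0,0],[0,0,0,0,0,0],[0,0,0,0,0,0]]' 0 60
python3 -m inch '[[0,0,20,0,0,0],[0,0,60,0,0,0],[0,0,120,0,0,0],[0,0,180,0,0,0],[0,0,240,0,0,0],[0,0,290,0,0,0],[0,0,290,0,0,0],[0,0,290,0,0,0]]'
python3 - <<'E'
from h import *
im,d,K,T=grab("wrist"); save("pics/w2.png",im); np.savez("w2.npz",im=im,d=d,K=K,T=T)
E
```

```text
time: 2.65
position: [0.4533, 0.0067, 0.0176]
tool_rot: [3.139, 0.115, -0.0]
ft_force: [1.0, 0.6, 0.1]
grip_width: 0.685
grip_force: 0.0
time: 3.28
position: [0.4534, 0.0074, 0.0177]
tool_rot: [3.139, 0.117, 0.0]
ft_force: [-0.2, -0.2, 0.2]
grip_width: 0.247
grip_force: 60.0
time: 4.28
position: [0.4527, 0.0074, 0.3065]
tool_rot: [3.139, 0.117, -0.003]
ft_force: [0.4, -1.0, -1.7]
grip_width: 0.25
grip_force: 60.0
```

View pics/w2.png

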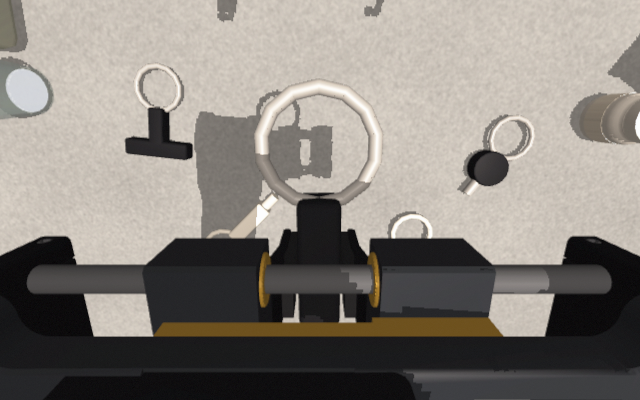

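The key is held squarely, ring at ≈(319,143), level in view. Next I measure the ring in the tool frame and its tilt.

```bash
python3 - <<'E'
from h import *
s=np.load("w2.npz");im,d,K,T=[s[k] for k in("im","d","K","T")]
P=cloud(d,K,T)
m=(P[...,2]>.27)&(P[...,2]<.34)&(d>0);m[:70]=0;m[196:]=0;m[:,:245]=0;m[:,395:]=0
Q=P[m];print(m.sum(),Q.min(0),Q.max(0))
pts=np.argwhere(m)[:,::-1].astype(np.float32);e=cv2.fitEllipse(cv2.convexHull(pts));print(e)
A=np.c_[Q[:,:2]-Q[:,:2].mean(0),np.ones(len(Q))];c=np.linalg.lstsq(A,Q[:,2],rcond=None)[0];print("plane slope x,y,z",c)
print("ring",ray(*e[0],.3015,K,T),"T tcp",ctrl.get_state()["position"])
E
```

```text
4671 [ 0.484211   -0.02007839  0.29003155] [0.54154997 0.04268598 0.30551264]
((318.0887451171875, 143.46499633789062), (129.56057739257812, 130.1625213623047), 178.19259643554688)
plane slope x,y,z [0.01884128 0.00126302 0.30249856]
ring [0.51183448 0.01155769 0.3015    ] T tcp [0.45231643 0.00744256 0.30585647]
```

```bash
python3 -m inch '[[35,30,0,0,0,-4],[70,60,0,0,0,-8],[100,86,0,0,0,-11],[116,100,0,0,0,-11],[116,100,0,0,0,-11],[116,100,0,0,0,-11]]'
python3 - <<'E'
from h import *
im,d,K,T=grab("wrist"); save("pics/w3.png",im); np.savez("w3.npz",im=im,d=d,K=K,T=T)
E
```

```text
time: 5.08
position: [0.5684, 0.1068, 0.3062]
tool_rot: [3.135, -0.184, -0.004]
ft_force: [0.1, -0.8, -0.9]
grip_width: 0.247
grip_force: 60.0
```

View pics/w3.png

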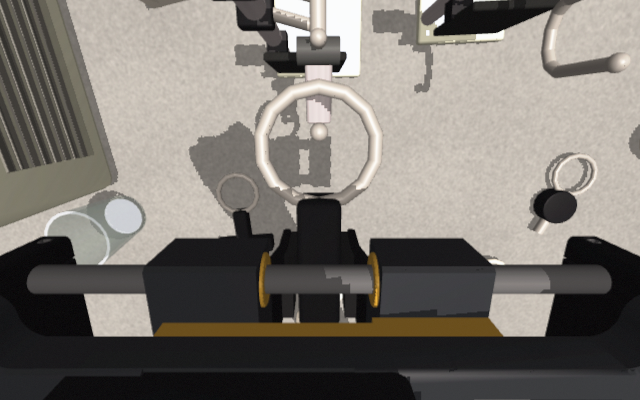

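Gated hook from near: ball at ≈(319,131), inside the ring in view; gate tongue at (318,95); spine top at (318,37); open hook off to the right at (617,62). The yaw matches.

```bash
python3 - <<'E'
from h import *
s=np.load("w3.npz");im,d,K,T=[s[k] for k in("im","d","K","T")]
n=ray(319.3,131.3,.245,K,T);print("nose",n,"spine",ray(318,37,.281,K,T),"ring",ray(318.1,143.5,.3005,K,T))
P=cloud(d,K,T);print(P[129:134:2,316:323:2,2].round(3))
E
```

```text
nose [0.62909151 0.09859805 0.245     ] spine [0.67771303 0.09364113 0.281     ] ring [0.6272667  0.09956503 0.3005    ]
[[0.249 0.25  0.25  0.25 ]
 [0.251 0.25  0.25  0.25 ]
 [0.25  0.25  0.25  0.248]]
```

```bash
python3 -m inch '[[1,-1,-25,0,0,0],[1,-1,-40,0,0,0],[1,-1,-48,0,0,0],[1,-1,-56,0,0,0],[1,-1,-63,0,0,0],[1,-1,-70,0,0,0],[1,-1,-70,0,0,0]]'
python3 -m inch '[[0,0,-6,0,0,0],[0,0,-12,0,0,0],[0,0,-18,0,0,0],[0,0,-24,0,0,0],[0,0,-28,0,0,0],[0,0,-28,0,0,0],[0,0,-28,0,0,0]]'
python3 - <<'E'
from h import *
im,d,K,T=grab("wrist"); np.savez("w4.npz",im=im,d=d,K=K,T=T)
im2,*_=grab("scene")
save("pics/w4.png",np.hstack([im[0:240,200:440],cv2.resize(im2[180:280,270:370],(480,480),interpolation=cv2.INTER_CUBIC)[:240],]) if 0 else np.hstack([cv2.resize(im[0:240,200:440],(400,400)),cv2.resize(im2[180:280,270:370],(400,400),interpolation=cv2.INTER_CUBIC)]))
E
```

```text
time: 6.0
position: [0.5694, 0.1066, 0.2366]
tool_rot: [3.136, -0.183, -0.004]
ft_force: [-1.5, 0.5, -1.2]
grip_width: 0.251
grip_force: 60.0
time: 6.88
position: [0.5704, 0.1065, 0.2098]
tool_rot: [-3.136, 0.184, -0.001]
ft_force: [-0.3, -0.4, -1.2]
grip_width: 0.247
grip_force: 60.0
```

View pics/w4.png

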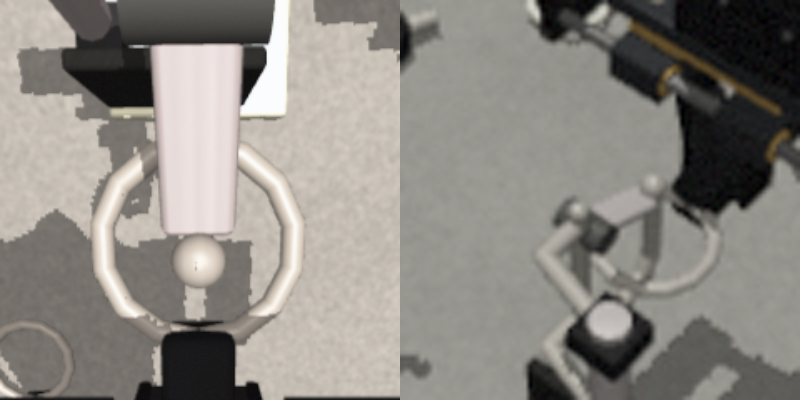

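The gate is shut again above the ring, and the ring is around the nose leg below it. I now tilt the handle down by about 40° around the ring and lower a little, so the release is gentle.

```bash
python3 -m inch '[[0,0,-10,-0.9,-8,0],[1,0,-21,-1.9,-16,0],[3,0,-31,-2.8,-24,0],[6,-1,-40,-3.8,-32,0],[10,-1,-50,-4.7,-40,0],[10,-1,-50,-4.7,-40,0],[10,-1,-50,-4.7,-40,0]]'
```

```text
time: 7.85
position: [0.5816, 0.1055, 0.1613]
tool_rot: [2.907, -0.172, 1.067]
ft_force: [1.5, -0.3, -0.5]
grip_width: 0.249
grip_force: 60.0
```

```bash
python3 -m inch '[[0,0,0,0,0,0],[0,0,0,0,0,0],[0,0,0,0,0,0],[0,0,0,0,0,0],[-16,2,19,0,0,0],[-45,5,50,0,0,0],[-80,9,85,0,0,0],[-110,12,110,0,0,0],[-110,12,110,0,0,0],[-110,12,110,0,0,0],[-110,12,110,0,0,0],[-110,12,110,0,0,0],[-110,12,110,0,0,0],[-110,12,110,0,0,0],[-110,12,110,0,0,0],[-110,12,110,0,0,0]]' 60
python3 - <<'E'
from h import *
im,*_=grab("wrist"); im2,*_=grab("scene")
save("pics/w5.png",np.hstack([cv2.resize(im,(480,300)),cv2.resize(im2[180:300,260:380],(300,300),interpolation=cv2.INTER_CUBIC)]))
E
```

```text
time: 9.85
position: [0.4903, 0.1384, 0.2016]
tool_rot: [2.922, -0.147, 0.942]
ft_force: [-1.0, 0.5, 1.4]
grip_width: 0.686
grip_force: 0.0
```

View pics/w5.png

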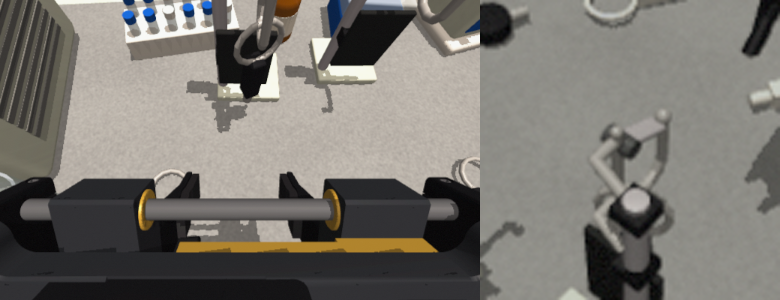

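The key hangs from the bottom bar with its handle down, and the gate is shut. I let it settle and check the ring's place with depth.

```bash
python3 -m inch '[[0,0,0,0,0,0],[0,0,0,0,0,0],[0,0,0,0,0,0],[0,0,0,0,0,0],[0,0,0,0,0,0],[0,0,0,0,0,0],[0,0,0,0,0,0],[0,0,0,0,0,0],[0,0,0,0,0,0],[0,0,0,0,0,0],[0,0,0,0,0,0],[0,0,0,0,0,0]]' | head -2
python3 - <<'E'
from h import *
for _ in range(2):
    im,d,K,T=grab("wrist");P=cloud(d,K,T)
    m=(abs(P[...,0]-.655)<.035)&(abs(P[...,1]-.096)<.04)&(P[...,2]>.02)&(P[...,2]<.2)
    for z in np.arange(.03,.2,.02):
        q=m&(abs(P[...,2]-z)<.01)
        if q.sum()>5: print(round(z,3),q.sum(),np.percentile(P[q],[5,50,95],axis=0)[:,:2].round(3).tolist(),np.median(im[q],0))
    print()
save("pics/w6.png",cv2.resize(im[0:150,240:460],(660,450)))
E
```

```text
time: 11.45
position: [0.4912, 0.1335, 0.201]
0.05 210 [[0.653, 0.071], [0.687, 0.109], [0.689, 0.132]] [20. 19. 19.]
0.07 504 [[0.646, 0.071], [0.687, 0.111], [0.689, 0.132]] [17. 17. 17.]
0.09 685 [[0.646, 0.071], [0.683, 0.109], [0.689, 0.133]] [16. 16. 16.]
0.11 772 [[0.647, 0.072], [0.682, 0.105], [0.689, 0.132]] [16. 15. 16.]
0.13 1574 [[0.648, 0.076], [0.668, 0.099], [0.689, 0.131]] [19. 18. 18.]
0.15 823 [[0.649, 0.069], [0.683, 0.099], [0.689, 0.131]] [45. 44. 42.]
0.17 370 [[0.649, 0.068], [0.652, 0.115], [0.668, 0.123]] [87. 82. 77.]
0.19 835 [[0.625, 0.078], [0.656, 0.099], [0.675, 0.113]] [111. 105.  98.]

0.05 206 [[0.652, 0.071], [0.687, 0.109], [0.69, 0.132]] [20. 20. 19.]
0.07 513 [[0.647, 0.071], [0.687, 0.111], [0.69, 0.133]] [17. 17. 16.]
0.09 687 [[0.647, 0.071], [0.683, 0.108], [0.689, 0.133]] [16. 16. 16.]
0.11 769 [[0.647, 0.072], [0.682, 0.105], [0.689, 0.133]] [16. 15. 16.]
0.13 1561 [[0.648, 0.077], [0.668, 0.099], [0.689, 0.13]] [19. 18. 18.]
0.15 829 [[0.649, 0.069], [0.683, 0.099], [0.689, 0.131]] [46. 44. 42.]
0.17 373 [[0.648, 0.067], [0.652, 0.115], [0.668, 0.123]] [87. 82. 77.]
0.19 828 [[0.625, 0.078], [0.656, 0.099], [0.675, 0.113]] [111. 105.  98.]
```

View pics/w6.png

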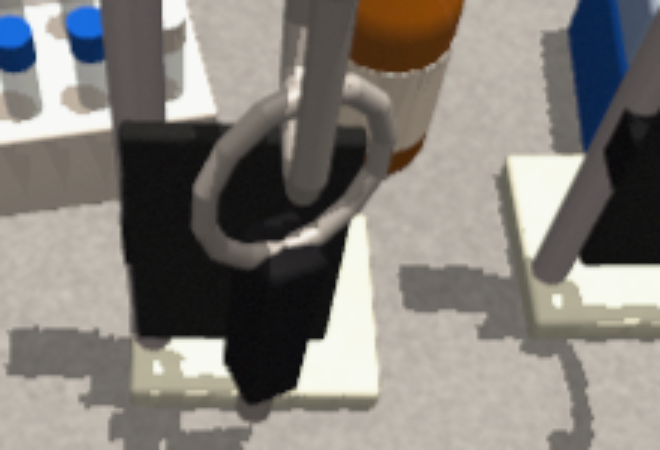

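The key hangs still and upright by its ring on the bottom bar (x ≈ 0.65 from top to bottom), with the robot clear, so I hand in.

```bash
python3 -c "
from bench import ctrl
print(ctrl.close_job())"
```

```text
the job is handed in; nothing more can be done
None
```

The bar-handled key is clipped into the snap hook: it hangs steady by its ring below the shut gate, the arm is clear, and I handed the job in at about 11.6 s; no verdict was returned.

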